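# Level the photo stage and fire the shutter

### The job

Using its orange and blue wing knobs, turn the little wooden photo stage until it sits level in every direction; then, with it level, push the red shutter plunger fully down and let it spring back. Do not press on the stage or the figure by hand, do not press the plunger while the stage is still crooked, and leave the brush pot, ink jar, tape roll and camera where they stand.

Things in the scene. Friction and masses are not known exactly. Their poses are not given: they have to be found in the camera images.
- stage: Light-wood board 160 x 160 x 12 mm on a central pivot. Origin: the pivot, 62 mm above the table, 12 mm under the board's top. z is the board's normal (vertical when level); -x points to the edge with the orange knob, +y to the edge with the blue knob. It starts crooked by up to 0.18 rad each way. No corner rises above 102 mm over the table; it stays where the screws leave it.
- figure_top (a point): Top of the head of the red plastic figure glued upright on the stage's centre, 117 mm above the board; its raised arms span 80 mm along the stage's y and end at about the same height. Part of the stage: do not press on it.
- leveller: Fixed dark steel base under the stage, 170 x 170 x 12 mm plus a lug under the orange knob; origin at the centre of its underside, on the table, directly under the stage's pivot. Its x and y axes are those of the level stage. Its position and yaw vary.
- front_knob_grip (a point): Orange wing knob on a post, 115 mm from the leveller's centre along its -x. Grip bar 60 mm long, 16 mm thick, 34 mm tall, from 106 to 140 mm above the table, over a 40 mm disc. Point: on the vertical knob axis, 15 mm under the bar's top; x along the bar (white dot at the +x end), y across it (grip across y), z up. It turns in place without rising, needing about 0.06 N m.
- side_knob_grip (a point): Blue wing knob, the same in shape, axes and stiffness as the orange one, 115 mm from the leveller's centre along its +y. Its post stands on a carrier that the orange knob tilts, so it leans (about the leveller's y axis, up to 0.14 rad) with the stage's pitch until the orange knob is set; then it is upright to 0.03 rad and its bar spans 106 to 140 mm above the table.
- front_knob (a joint): Angle of the orange knob (rad), growing clockwise seen from above, stops at -3.2 and 3.2; at 0 the bar's x lies along the leveller's x. Clockwise raises the stage's -x edge (next to it) by 0.07 rad of tilt per rad of knob, counter-clockwise lowers it; it does not affect the other tilt. The level position differs each time, between about -0.5 and 0.5.
- side_knob (a joint): Angle of the blue knob (rad), as for the orange one: clockwise seen from above raises the stage's +y edge (next to it) by 0.07 rad of tilt per rad of knob, counter-clockwise lowers it; stops at -3.2 and 3.2; level position between about -0.5 and 0.5.
- release: Fixed grey shutter release box 90 x 80 x 50 mm (x, y, z) on the table with the red plunger on top; origin at the centre of its underside. May stand left or right of the stage.
- plunger_top (a point): Centre of the flat top (36 mm across; head 44 mm) of the red mushroom plunger, 89 mm above the table when up; it moves down by 15 mm.
- plunger (a joint): Plunger travel (m): 0 up, 0.015 fully down. Sprung: about 3 N at the start to 9.5 N at the bottom; springs back up when released.
- brush_pot: Black pot with brushes, 80 mm across, 165 mm tall, loose; origin under its centre. Leave alone.
- ink_jar: Jar with yellow cap, 68 mm across, 95 mm tall, loose; origin under its centre. Leave alone.
- tape_roll: Green tape roll lying flat, 100 mm across, 30 mm tall, loose; origin under its centre. Leave alone.
- camera_tripod: Black camera, 105 mm wide, on a three-legged mini tripod (65 mm leg radius), 166 mm tall overall, beyond the stage and facing it, loose; origin under its centre. Leave alone.
Mind the look-alikes: they are no part of the job. Of the things that look like the release, the larger one is meant.

How it is judged:
By the outcome, as a careful person would: the job done as asked, in the order asked, and still so for the second after the job is handed in, with the robot touching nothing.
It also fails if it takes over 72 s, if anything falls off the work surface, if the arm or the gripper's body presses on something with over 40 N, if the wrist force passes 120 N, or if a joint passes its speed limit or range.

### The arm

A 7-joint arm with a two-finger parallel gripper is mounted at the origin on the work surface. World frame = base frame: x ahead of the robot, y to its left, z up, the work surface at z = 0. Lengths are in m, angles in rad, forces in N, time in s.
With the tool pointing down it reaches from about 0.4 to 0.875 m from the base axis. Payload 6.5 kg.
Tool frame: the origin (TCP) lies on the centre line of the jaws, within the pads' length; the fingertips stand 17 mm ahead of it and the grasp point (between the pads) lies 2 mm behind it (ctrl.tip_reach is the distance from the TCP to the fingertips, in m); z points along the fingers, y is the line along which they close (so a half turn about z gives the same grasp; the last joint's range is limited). The gripper opens to 85 mm and grips with 20 to 120 N. Pads are 22 mm wide; open, the fingers measure 114 mm over their backs; the gripper's body (76 mm by 85 mm) begins 54 mm behind the grasp point. The pads swing forward as they close: fully open they stand 13 mm farther back than shut.
Start: joints at [1.178, 0.536, -0.004, 1.538, 0.003, 1.067, -0.071], TCP at [0.209, -0.616, 0.248] pointing down, gripper open.
Joint ranges: [-2.7, 2.7], [-0.37, 2.16], [-1.27, 1.26], [0.24, 2.4], [-1.31, 4.45], [0.19, 1.91], [-2.76, 2.76]. Speed limits (rad/s): [2.39, 2.39, 3.14, 3.14, 3.14, 3.14, 3.14].

### API

Orientations are given as a unit quaternion [x, y, z, w].
In Python, from rig import ctrl gives the robot as it stands.
- The arm moves only by the tool carry_out, never from a script. Its argument "increments" is one flat list of numbers, 5 for each row, row after row: the shift along the tool's x, y, z as a fraction of full scale, then the turn about the tool's z as a fraction of full scale, then the closure, from -1 (fully open) to 1 (shut). A call has 1 to 20 rows; each row shifts and turns the commanded pose from where the row before left it, along the tool's axes as they then stand; what a row does not reach is not made up. Full scale, the value 1, is 5 cm for a shift and 360 degrees for a turn. A row lasts 1/8 s, in which the tool goes at most 62.5 mm and 10.7 degrees, less where a joint would pass 70% of its speed; a pose out of reach is approached as far as the arm can. A call with a number of a shift or a turn outside -1 to 1 is refused whole. A call with a gripper value outside its range is refused whole. The fingers move at their own pace and stop on an object; "grip_force" is the grip in N (left out, the last holds). Time passes only in rows, so rows that do not move let the fingers close. It gives the time, the measured TCP pose, the force, the opening and the grip force at its end, in the units of the state.
- ctrl.read_state(): the state, without advancing time (a new reading comes with each control period).
- ctrl.grab_frame(name): name is "scene" or "top" or "wrist"; returns a dict with "img" (384x512x3 uint8, red, green, blue), "range_z" (384x512 float32, m along the optical axis (not along the pixel's ray), 0 where there is no reading), "fx", "fy", "cx", "cy" (pixels), "distortion" ([k1, k2, p1, p2, k3] as OpenCV has them; the pictures are not rectified), "T" (4x4, takes a point from camera to world coordinates). Camera axes: x right, y down, z forward; pixel columns grow to the right and rows downward; lengths in m; the calibration is good to about 2 mm. A picture is of the moment at which its call begins.
- ctrl.job_done(): hands the job in; it is judged then, once.
The state is a dict: "time_s": time; "joint_pos": joint angles; "joint_velocities": joint speeds; "effort": joint torques, N m; "tcp_pos": TCP position; "tool_rot": TCP orientation; "contact_force": force on the tool from outside, world axes, zero at the start; "torque": the same for the moment, N m; "opening": finger opening in m; "grasp_force": force on a finger pad.
Only numpy, scipy, OpenCV 4.12 (cv2) and the standard library are available. Lean on these libraries where they do the work, as an engineer would, in place of code of your own. Each camera call takes 0.05 s, during which the arm holds its last target. There are 200 camera calls.

## Working session

There is one attempt and no reset: what is moved stays moved. The work goes in short steps, Python scripts to look and compute and a tool call to move; the robot and the scene stay as the last step left them, time stands still between calls to the robot, and variables do not carry over. Pictures are saved under pics/ and viewed, at most 10 in all, crops included, and the job is handed in when it is done.

Besides the shell and the picture viewer there is one more tool, called after "Request:" as name(argument=value, ...), one argument or row to a line, values as JSON. carry_out: Moves the arm, as the interface text tells. Shift numbers are shares of 5 cm and turn numbers shares of 360 degrees, none past 1 either way. Its arguments: {"type":"object","properties":{"increments":{"type":"array","items":{"type":"number","minimum":-1,"maximum":1}},"grip_force":{"type":"number"}},"required":["increments"]}

```bash
mkdir -p pics; ls
cat > h.py <<'E'
import numpy as np, cv2
from rig import ctrl
def grab(n):
    f=ctrl.grab_frame(n); np.savez('pics/'+n+'.npz',**{k:np.asarray(v) for k,v in f.items()}); return f
def K(f): return np.array([[f['fx'],0,f['cx']],[0,f['fy'],f['cy']],[0,0,1]],float)
def rays(f,uv):
    p=cv2.undistortPoints(np.asarray(uv,float).reshape(-1,1,2),K(f),np.asarray(f['distortion'],float)).reshape(-1,2)
    return np.c_[p,np.ones(len(p))]
def cloud(f):
    h,w=f['range_z'].shape; u,v=np.meshgrid(np.arange(w),np.arange(h))
    r=rays(f,np.stack([u,v],-1).reshape(-1,2)); P=r*f['range_z'].reshape(-1,1)
    return (P@f['T'][:3,:3].T+f['T'][:3,3]).reshape(h,w,3)
def onplane(f,uv,z):
    d=rays(f,uv)@f['T'][:3,:3].T; o=f['T'][:3,3]
    return o+d*((z-o[2])/d[:,2])[:,None]
E
python3 - <<'E'
from h import *
a=grab('scene');b=grab('top')
print(a['T'].round(2),b['T'].round(2)); s=ctrl.read_state(); print(s)
for n,f in(('scene',a),('top',b)): cv2.imwrite(f'pics/{n}0.png',cv2.resize(f['img'][...,::-1],(768,576)))
E
```

```text
pics
[[-0.69  0.55 -0.47  1.23]
 [ 0.72  0.52 -0.45  0.61]
 [-0.   -0.65 -0.76  1.11]
 [ 0.    0.    0.    1.  ]] [[-0.01 -0.99  0.13  0.47]
 [-1.    0.01 -0.01  0.01]
 [ 0.01 -0.13 -0.99  1.16]
 [ 0.    0.    0.    1.  ]]
{'time_s': 0.1, 'joint_pos': array([ 1.17778874,  0.53707031, -0.00444067,  1.53875667,  0.00261543,
        1.06728484, -0.071219  ]), 'joint_velocities': array([-0.00280438, -0.00034707, -0.00105664, -0.00250326,  0.00029624,
        0.00063669, -0.00013717]), 'effort': array([ 2.66669376e-03, -5.84564781e+01,  1.05232090e+00, -2.59776020e+01,
        1.27681845e-02,  4.70296538e-03, -4.01392276e-05]), 'tcp_pos': array([ 0.20848113, -0.61510212,  0.24752056]), 'tool_rot': array([ 9.86673962e-01,  1.62708082e-01, -1.84201845e-04, -7.33990172e-04]), 'contact_force': array([-0.47806044,  0.09691283, -0.34886636]), 'torque': array([ 0.01810891,  0.00281293, -0.02142819]), 'grasp_force': 0.0, 'opening': 0.08534737467194929}
```

View pics/scene0.png

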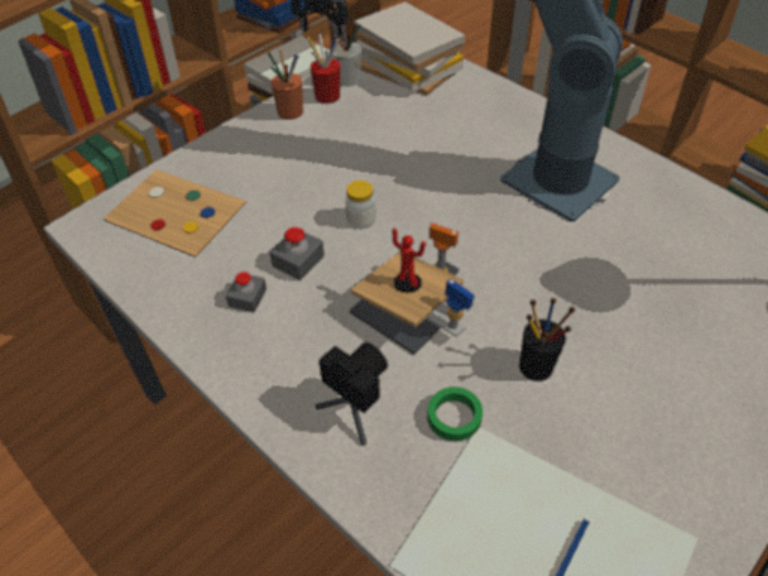

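View pics/top0.png

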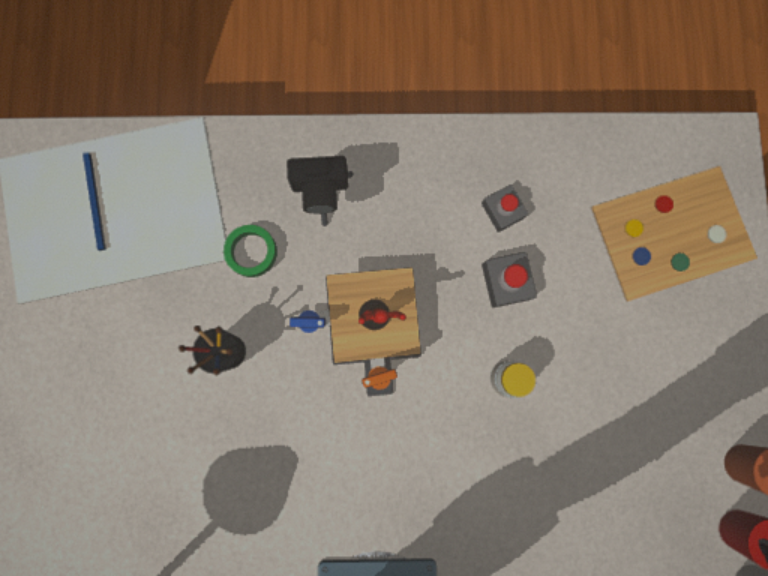

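Top view (768-wide picture): orange knob (380,378), blue knob (308,321), stage (373,315). Release candidates: the larger box (512,277) and a smaller look-alike (507,206). The palette (675,235) looks like the stage. I choose the knobs on the stage and the box at (512,277), and will check with a close crop and measurements.

```bash
cat > m.py <<'E'
from h import *
def meas(n,v=True):
    f=grab(n); C=cloud(f); hsv=cv2.cvtColor(f['img'],cv2.COLOR_RGB2HSV)
    H,S,V=[hsv[...,i].astype(int) for i in range(3)]; X,Y,Z=C[...,0],C[...,1],C[...,2]
    ok=f['range_z']>0; out={}
    near=ok&(X>.25)&(X<.9)&(abs(Y)<.35)
    w=near&(H>8)&(H<25)&(S>60)&(S<190)&(V>90)&(Z>.045)&(Z<.105)
    w=cv2.erode(w.astype(np.uint8),np.ones((3,3)))
    k,l,st,_=cv2.connectedComponentsWithStats(w); i=1+st[1:,4].argmax(); P=C[l==i]
    for _ in range(3):
        c=P.mean(0); nn=np.linalg.svd(P-c,full_matrices=False)[2][2]; nn*=np.sign(nn[2])
        P=P[abs((P-c)@nn)<.004]
    rect=cv2.minAreaRect(P[:,:2].astype(np.float32))
    out['stage']=(len(P),c.round(4),nn.round(4),rect)
    for name,m in(('orange',(H>4)&(H<16)&(S>185)&(V>100)),('blue',(H>105)&(H<128)&(S>130)&(V>50))):
        m=m&near&(Z>.09)&(Z<.17); Q=C[m]
        if len(Q)<20: continue
        zt=np.percentile(Q[:,2],90); T=Q[Q[:,2]>zt-.012]
        out[name]=(len(T),zt.round(4),T.mean(0).round(4),cv2.minAreaRect(T[:,:2].astype(np.float32)))
    return f,C,hsv,out
if __name__=='__main__':
    for n in('top','scene'):
        f,C,hsv,o=meas(n); print(n); [print(k,v) for k,v in o.items()]
        H,S,V=[hsv[...,i].astype(int) for i in range(3)]; Z=C[...,2]
        m=((H<6)|(H>174))&(S>150)&(V>90)&(f['range_z']>0)&(C[...,0]<.9)&(C[...,0]>.25)&(abs(C[...,1])<.4)
        k,l,st,ce=cv2.connectedComponentsWithStats(m.astype(np.uint8))
        for i in range(1,k):
            if st[i,4]>15: Q=C[l==i]; print('red',st[i],ce[i].round(1),Q.mean(0).round(3),Q[:,2].max().round(3),onplane(f,[ce[i]],.089).round(4))
        if n=='top': cv2.imwrite('pics/crop.png',cv2.resize(f['img'][120:280,180:370,::-1],(760,640))[:600])
E
python3 m.py
```

```text
top
stage (2440, array([0.559 , 0.0035, 0.0736]), array([-0.1042, -0.1138,  0.988 ]), ((0.5590223073959351, 0.0005737096071243286), (0.15374669432640076, 0.15329527854919434), 4.704615116119385))
orange (90, np.float64(0.1409), array([ 0.4464, -0.0125,  0.1388]), ((0.4449830651283264, -0.008534250780940056), (0.013134034350514412, 0.053908612579107285), 16.074037551879883))
blue (100, np.float64(0.141), array([0.5414, 0.1189, 0.1387]), ((0.5420333743095398, 0.11465886235237122), (0.05468543991446495, 0.013089270330965519), 89.2481918334961))
red [334 130  11  11  94] [339.2 134.8] [ 0.768 -0.258  0.068] 0.074 [[ 0.7625 -0.2525  0.089 ]]
red [337 176  15  16 176] [343.6 183.6] [ 0.626 -0.259  0.088] 0.093 [[ 0.6255 -0.2588  0.089 ]]
red [243 207  27   9 130] [254.8 210.5] [ 0.548 -0.014  0.173] 0.192 [[ 0.5548 -0.0157  0.089 ]]
scene
stage (1181, array([0.5755, 0.0116, 0.0779]), array([-0.1153, -0.1161,  0.9865]), ((0.5595278143882751, 0.006294526159763336), (0.15660880506038666, 0.1546274572610855), 5.231119155883789))
orange (53, np.float64(0.141), array([ 0.452 , -0.0046,  0.1392]), ((0.4948042929172516, -0.007272683084011078), (0.050580888986587524, 0.11428455263376236), 83.42706298828125))
blue (90, np.float64(0.1404), array([0.5441, 0.1243, 0.1374]), ((0.543218195438385, 0.1228443831205368), (0.05359397828578949, 0.014014214277267456), 83.90748596191406))
red [190 152  13  10 101] [196.  156.4] [ 0.627 -0.252  0.088] 0.094 [[ 0.6281 -0.251   0.089 ]]
red [262 153  16  20 109] [269.6 163.4] [ 0.552 -0.01   0.17 ] 0.191 [[ 0.4931 -0.0629  0.089 ]]
red [267 172  11  19  77] [273.1 181.7] [0.556 0.009 0.111] 0.146 [[ 0.5413 -0.0041  0.089 ]]
red [157 182  10   8  63] [161.4 185.5] [ 0.77  -0.252  0.067] 0.075 [[ 0.7792 -0.2343  0.089 ]]
```

View pics/crop.png

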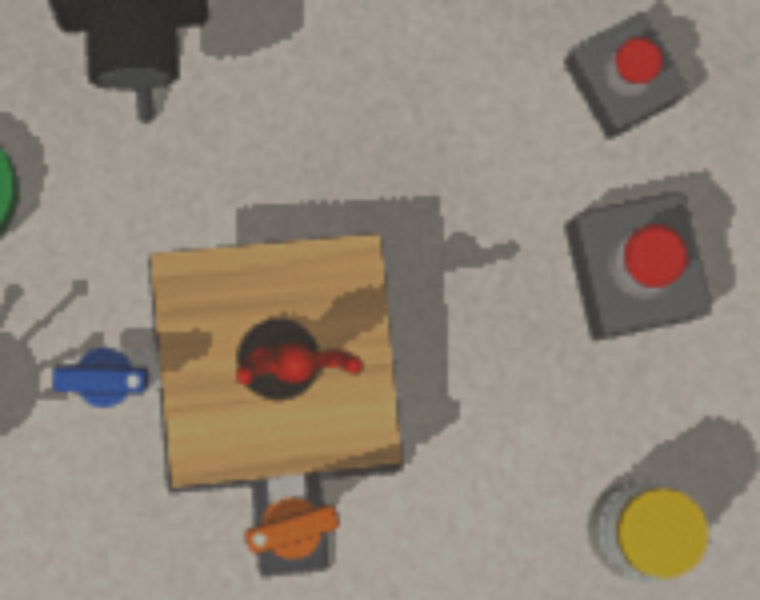

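The crop confirms the choices: the orange bar at crop (293,527) has its white dot at (258,540). The blue bar at (100,380) has its dot at (132,381). The larger release plunger is at (656,257). Next I refine the knob centres, and the tilt against the table plane.

```bash
cat > r.py <<'E'
from m import *
def fit(P):
    for _ in range(4):
        A=np.c_[P[:,:2],np.ones(len(P))]; s=np.linalg.lstsq(A,P[:,2],rcond=None)[0]; e=P[:,2]-A@s; P=P[abs(e)<max(.0015,2*e.std())]
    return s[:2],P
def report(names=('top','scene'),yaw=np.radians(4.8),N=1):
  c,s=np.cos(yaw),np.sin(yaw); R=np.array([[c,s],[-s,c]])
  for n in names:
    f=grab(n);C=cloud(f);X,Y,Z=np.moveaxis(C,-1,0);ok=f['range_z']>0
    d=np.stack([X-.560,Y+.001],-1)@R.T; u,v=d[...,0],d[...,1]
    hsv=cv2.cvtColor(f['img'],cv2.COLOR_RGB2HSV).astype(int)
    b=ok&(abs(u)<.072)&(abs(v)<.072)&(np.hypot(u,v)>.035)&(Z>.04)&(Z<.11)&(hsv[...,0]<28)&(hsv[...,0]>7)
    t=ok&(abs(Z)<.012)&(abs(X-.56)<.3)&(abs(Y)<.35)&(hsv[...,1]<60)
    gb,P=fit(C[b]); gt,_=fit(C[t])
    for k,(x,y) in(('or',(.4455,-.009)),('bl',(.544,.117))):
        q=ok&(np.hypot(X-x,Y-y)<.045)&(Z>.130)&(Z<.155); Q=C[q][:,:2].astype(np.float32)
        if len(Q)>10: print(n,k,len(Q),np.array(cv2.minAreaRect(Q)[0]).round(4),np.array(cv2.minAreaRect(Q)[1]).round(4),round(cv2.minAreaRect(Q)[2],1))
    print(n,'slope stage(levfr)',(R@gb).round(4),'table',(R@gt).round(4),'rel',(R@(gb-gt)).round(4),'knob cw: orange %.3f blue %.3f'%((R@(gb-gt))[0]/.07,-(R@(gb-gt))[1]/.07),len(P))
if __name__=='__main__': report()
E
python3 r.py
```

```text
top or 152 [ 0.4458 -0.0079] [0.016  0.0596] 16.5
top bl 141 [0.542  0.1147] [0.0591 0.0133] 89.5
top slope stage(levfr) [0.1156 0.1069] table [0.0017 0.0006] rel [0.1139 0.1063] knob cw: orange 1.627 blue -1.518 1975
scene or 110 [ 0.4454 -0.0028] [0.0213 0.0598] 16.2
scene bl 126 [0.5395 0.1193] [0.0611 0.0189] 88.6
scene slope stage(levfr) [0.1253 0.1075] table [0.0024 0.0016] rel [0.1229 0.106 ] knob cw: orange 1.756 blue -1.514 1011
```

Request:
carry_out(
  increments=[0, 0, 0, -0.028, -1, 0, 0, 0, -0.028, -1, 0, 0, 0, -0.028, -1, 0, 0, 0, -0.028, -1, 0, 0, 0, -0.028, -1, 0, 0, 0, -0.028, -1, 0, 0, 0, -0.028, -1, 0, 0, 0, -0.028, -1, 0, 0, 0, -0.024, -1, 0, 0, 0, 0, -1],
)

```text
time_s: 1.55
tcp_pos: [0.2084, -0.6156, 0.2481]
tool_rot: [0.588, 0.809, 0.0, -0.0]
contact_force: [-0.0, 0.0, 0.9]
opening: 0.0854
grasp_force: 0.0
```

Request:
carry_out(
  increments=[0.586, 0.8, 0, 0.0045, -1, 0.586, 0.8, 0, 0, -1, 0.586, 0.8, 0, 0, -1, 0.586, 0.8, 0, 0, -1, 0.586, 0.8, 0, 0, -1, 0.586, 0.8, 0, 0, -1, 0.586, 0.8, 0, 0, -1, 0.586, 0.8, 0, 0, -1, 0.943, 0.263, 0, 0, -1, 0.943, 0.263, 0, 0, -1, 0.943, 0.263, 0, 0, -1, 0.943, 0.263, 0, 0, -1, 0.943, 0.263, 0, 0, -1, 0.943, 0.263, 0, 0, -1, 0, 0, 0, 0, -1, 0, 0, 0, 0, -1],
)

```text
time_s: 3.55
tcp_pos: [0.4443, -0.0065, 0.2483]
tool_rot: [0.6, 0.8, -0.0, 0.0]
contact_force: [-0.2, -0.4, 0.6]
opening: 0.0854
grasp_force: 0.0
```

```bash
cat > w.py <<'E'
from m import *
def wr(name,col):
    f=grab('wrist');C=cloud(f);ok=f['range_z']>0;s=ctrl.read_state()
    hsv=cv2.cvtColor(f['img'],cv2.COLOR_RGB2HSV).astype(int);H,S,V=np.moveaxis(hsv,-1,0)
    t=s['tcp_pos']; d=np.hypot(C[...,0]-t[0],C[...,1]-t[1])
    q=ok&(d<.06)&(C[...,2]>.128)&(C[...,2]<.15); Q=C[q]
    r=cv2.minAreaRect(Q[:,:2].astype(np.float32)); q4=s['tool_rot']
    print(s['joint_pos'].round(3),'tcp',t.round(4),'head',np.degrees(2*np.arctan2(q4[1],q4[0])).round(1))
    print(len(Q),np.array(r[0]).round(4),np.array(r[1]).round(4),round(r[2],1),Q[:,2].max().round(4))
    cv2.imwrite(f'pics/{name}.png',f['img'][...,::-1])
import sys
if __name__=='__main__': wr(sys.argv[1],0)
E
python3 w.py w1
```

```text
[ 0.484  0.245 -0.647  2.027  0.185  0.926  0.022] tcp [ 0.4443 -0.0071  0.2482] head 106.2
1288 [ 0.4433 -0.0065] [0.0156 0.0586] 16.7 0.1422
```

Request:
carry_out(
  increments=[0, 0, 0.7, 0, -1, 0, 0, 0.7, 0, -1, 0, 0, 0.7, 0, -1, 0, 0, 0.32, 0, -1, 0, 0, 0, 0, 0, 0, 0, 0, 0, 1, 0, 0, 0, 0, 1, 0, 0, 0, 0, 1, 0, 0, 0, 0, 1, 0, 0, 0, 0, 1, 0, 0, 0, 0, 1],
  grip_force=40,
)

```text
time_s: 4.97
tcp_pos: [0.4442, -0.0063, 0.1281]
tool_rot: [0.599, 0.801, -0.0, 0.0]
contact_force: [-3.2, -0.8, 9.2]
opening: 0.0152
grasp_force: 39.5
```

Request:
carry_out(
  increments=[0, 0, 0, 0.028, 1, 0, 0, 0, 0.028, 1, 0, 0, 0, 0.028, 1, 0, 0, 0, 0.028, 1, 0, 0, 0, 0.028, 1, 0, 0, 0, 0.028, 1, 0, 0, 0, 0.028, 1, 0, 0, 0, 0.028, 1, 0, 0, 0, 0.028, 1, 0, 0, 0, 0.014, 1, 0, 0, 0, 0, 1, 0, 0, 0, 0, 1],
)

```text
time_s: 6.48
tcp_pos: [0.4449, -0.0068, 0.1281]
tool_rot: [0.996, 0.092, 0.001, 0.001]
contact_force: [-1.0, -3.0, 5.2]
opening: 0.0153
grasp_force: 39.3
```

```bash
python3 r.py; python3 -c "
from h import *
s=ctrl.read_state();q=s['tool_rot'];print(s['joint_pos'].round(3),np.degrees(2*np.arctan2(q[1],q[0])),s['tcp_pos'])"
```

```text
top bl 141 [0.551  0.1158] [0.0568 0.0158] 89.0
top slope stage(levfr) [-0.0029  0.1074] table [0.0019 0.0006] rel [-0.0048  0.1068] knob cw: orange -0.068 blue -1.526 1823
scene or 119 [ 0.4511 -0.0023] [0.0391 0.0406] 65.3
scene bl 128 [0.548  0.1196] [0.0201 0.0604] 0.5
scene slope stage(levfr) [0.0073 0.1079] table [0.0022 0.0015] rel [0.0051 0.1064] knob cw: orange 0.072 blue -1.519 1080
[ 0.038  0.394 -0.148  2.148  0.102  0.605 -1.569] 10.576541624543633 [ 0.4448908  -0.00679783  0.12813034]
```

Request:
carry_out(
  increments=[0, 0, 0, 0, -1, 0, 0, 0, 0, -1, 0, 0, 0, 0, -1, 0, 0, 0, 0, -1, 0, 0, -0.6, 0, -1, 0, 0, -0.9, 0, -1, 0, 0, -1, 0, -1, 0.632, -0.509, 0, 0, -1, 0.632, -0.509, 0, 0, -1, 0.632, -0.509, 0, 0, -1, 0.632, -0.509, 0, 0, -1, 0, 0, 0, -0.028, -1, 0, 0, 0, -0.028, -1, 0, 0, 0, -0.028, -1, 0, 0, 0, -0.028, -1, 0, 0, 0, -0.028, -1, 0, 0, 0, -0.028, -1, 0, 0, 0, -0.028, -1, 0, 0, 0, -0.0246, -1, 0, 0, 0, 0, -1],
)

```text
time_s: 9.07
tcp_pos: [0.5496, 0.1173, 0.252]
tool_rot: [0.707, 0.707, -0.0, -0.0]
contact_force: [-0.5, 1.0, -0.4]
opening: 0.0853
grasp_force: 0.0
```

```bash
python3 w.py w2
python3 - <<'E'
from r import *
report(('wrist',))
E
```

```text
[ 0.091  0.429 -0.496  1.749  0.234  1.023 -0.493] tcp [0.5496 0.1173 0.2521] head 89.9
1268 [0.5487 0.1171] [0.0595 0.016 ] 88.2 0.1424
wrist or 413 [ 0.4622 -0.003 ] [0.0235 0.0166] 9.7
wrist bl 1256 [0.5488 0.1171] [0.0595 0.016 ] 88.3
wrist slope stage(levfr) [-0.0026  0.1052] table [ 0.0004 -0.0004] rel [-0.003   0.1056] knob cw: orange -0.043 blue -1.509 9034
```

Request:
carry_out(
  increments=[0, -0.018, 0.72, 0.0045, -1, 0, 0, 0.72, 0, -1, 0, 0, 0.72, 0, -1, 0, 0, 0.34, 0, -1, 0, 0, 0, 0, 0, 0, 0, 0, 0, 1, 0, 0, 0, 0, 1, 0, 0, 0, 0, 1, 0, 0, 0, 0, 1, 0, 0, 0, 0, 1, 0, 0, 0, 0, 1],
)

```text
time_s: 10.55
tcp_pos: [0.5493, 0.1176, 0.1283]
tool_rot: [0.717, 0.697, 0.0, 0.0]
contact_force: [-2.0, -1.5, 5.6]
opening: 0.0155
grasp_force: 42.2
```

Request:
carry_out(
  increments=[0, 0, 0, -0.028, 1, 0, 0, 0, -0.028, 1, 0, 0, 0, -0.028, 1, 0, 0, 0, -0.028, 1, 0, 0, 0, -0.028, 1, 0, 0, 0, -0.028, 1, 0, 0, 0, -0.028, 1, 0, 0, 0, -0.028, 1, 0, 0, 0, -0.017, 1, 0, 0, 0, 0, 1, 0, 0, 0, 0, 1],
)

```text
time_s: 11.92
tcp_pos: [0.5488, 0.1171, 0.1282]
tool_rot: [0.042, 0.999, -0.001, 0.0]
contact_force: [-4.0, -1.6, 8.0]
opening: 0.0153
grasp_force: 42.7
```

```bash
python3 r.py; python3 -c "
from h import *
s=ctrl.read_state();q=s['tool_rot'];print(s['joint_pos'].round(3),np.degrees(2*np.arctan2(q[1],q[0])),s['tcp_pos'])"
```

```text
top slope stage(levfr) [-0.0012 -0.0014] table [0.0021 0.0006] rel [-0.0033 -0.002 ] knob cw: orange -0.048 blue 0.029 1333
scene or 34 [ 0.4625 -0.0025] [0.0273 0.0137] 28.3
scene bl 119 [0.5538 0.1149] [0.0459 0.0395] 50.3
scene slope stage(levfr) [ 0.0078 -0.0012] table [0.0022 0.0014] rel [ 0.0056 -0.0026] knob cw: orange 0.080 blue 0.038 1088
[ 0.284  0.689 -0.786  1.831  0.621  0.887  0.687] 175.17317205016607 [0.54877572 0.11705114 0.12824831]
```

Request:
carry_out(
  increments=[0, 0, 0, 0.005, 1, 0, 0, 0, 0, 1, 0, 0, 0, 0, 1, 0, 0, 0, 0, -1, 0, 0, 0, 0, -1, 0, 0, 0, 0, -1, 0, 0, 0, 0, -1, 0, 0, -0.6, 0, -1, 0, 0, -0.9, 0, -1, 0, 0, -1, 0, -1, 0, 0, 0, 0, -1, 0, 0, 0, 0, -1],
)

```text
time_s: 13.52
tcp_pos: [0.5486, 0.117, 0.2518]
tool_rot: [0.058, 0.998, -0.0, -0.0]
contact_force: [-0.1, 0.1, 0.5]
opening: 0.0859
grasp_force: 0.0
```

Run:
```python
from r import *
report(('top','scene','wrist'))
f=np.load('pics/scene.npz')
cv2.imwrite('pics/s2.png',cv2.resize(f['img'][120:280,150:350,::-1],(750,600)))
s=ctrl.read_state();q=s['tool_rot'];print(s['joint_pos'].round(3),np.degrees(2*np.arctan2(q[1],q[0])),s['tcp_pos'])
```

```text
top slope stage(levfr) [-0.0029  0.0021] table [0.0021 0.0007] rel [-0.0049  0.0014] knob cw: orange -0.071 blue -0.019 1589
scene or 34 [ 0.4439 -0.001 ] [0.0611 0.0143] 6.6
scene bl 128 [0.5489 0.1203] [0.0185 0.0607] 81.7
scene slope stage(levfr) [0.0077 0.0021] table [0.0024 0.0015] rel [0.0053 0.0006] knob cw: orange 0.075 blue -0.009 1138
wrist or 1823 [ 0.4444 -0.0068] [0.0606 0.0169] 10.3
wrist bl 1248 [0.5484 0.1168] [0.0154 0.0592] 83.0
wrist slope stage(levfr) [-0.0026  0.0002] table [ 0.0004 -0.0004] rel [-0.0029  0.0006] knob cw: orange -0.042 blue -0.009 10870
[ 0.364  0.536 -0.891  1.738  0.462  1.096  0.778] 173.38465260121419 [0.54811231 0.11704204 0.25089632]
```

View pics/s2.png

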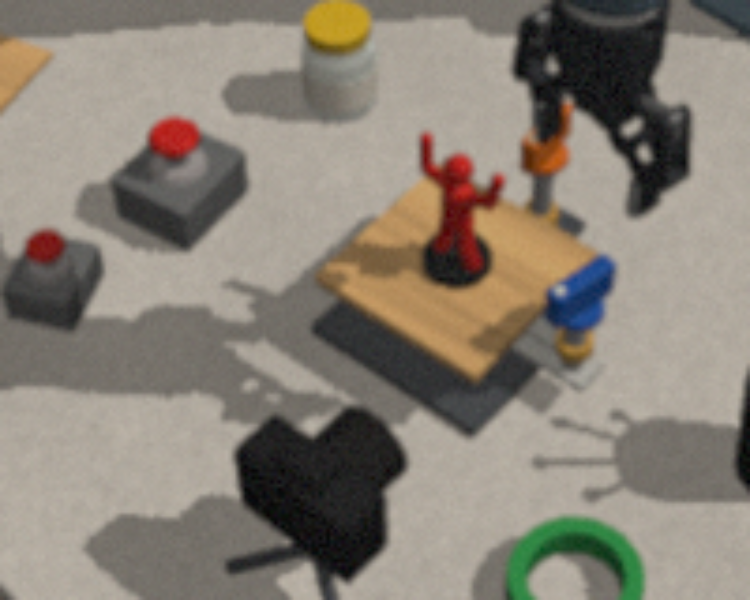

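Request:
carry_out(
  increments=[0, 0, -0.6, 0, 1, -0.303, -0.901, 0, 0, 1, -0.303, -0.901, 0, 0, 1, -0.303, -0.901, 0, 0, 1, -0.303, -0.901, 0, 0, 1, -0.303, -0.901, 0, 0, 1, -0.303, -0.901, 0, 0, 1, -0.303, -0.901, 0, 0, 1, -0.303, -0.901, 0, 0, 1, 0, 0, 0, 0.028, 1, 0, 0, 0, 0.028, 1, 0, 0, 0, 0.028, 1, 0, 0, 0, 0.028, 1, 0, 0, 0, 0.028, 1, 0, 0, 0, 0.028, 1, 0, 0, 0, 0.028, 1, 0, 0, 0, 0.028, 1, 0, 0, 0, 0, 1],
)

```text
time_s: 15.92
tcp_pos: [0.6274, -0.2543, 0.2811]
tool_rot: [0.689, 0.724, -0.001, -0.001]
contact_force: [-0.6, -0.3, 0.4]
opening: -0.0005
grasp_force: 0.0
```

```bash
cat > p.py <<'E'
from m import *
for n in('wrist','top'):
    f=grab(n);C=cloud(f);hsv=cv2.cvtColor(f['img'],cv2.COLOR_RGB2HSV).astype(int);H,S,V=np.moveaxis(hsv,-1,0)
    q=((H<6)|(H>174))&(S>120)&(V>60)&(f['range_z']>0)&(np.hypot(C[...,0]-.627,C[...,1]+.255)<.05); Q=C[q]
    if len(Q): print(n,len(Q),cv2.minEnclosingCircle(Q[:,:2].astype(np.float32)),np.percentile(Q[:,2],[10,50,90]).round(4))
    cv2.imwrite(f'pics/p_{n}.png',f['img'][...,::-1])
s=ctrl.read_state();q=s['tool_rot'];print(s['joint_pos'].round(3),np.degrees(2*np.arctan2(q[1],q[0])),s['tcp_pos'],ctrl.tip_reach)
E
python3 p.py
```

```text
wrist 1156 ((0.6249649524688721, -0.26491162180900574), 0.02745281346142292) [0.0856 0.0882 0.0894]
top 192 ((0.6268336772918701, -0.260050505399704), 0.021546579897403717) [0.0847 0.0876 0.0903]
[ 0.64   0.608 -0.506  1.398  0.3    1.213  0.156] 92.96187588336619 [ 0.62747799 -0.25435963  0.28148586] 0.017
```

Request:
carry_out(
  increments=[-0.09, 0, 0.857, 0, 1, 0, 0, 0.857, 0, 1, 0, 0, 0.857, 0, 1, 0, 0, 0.84, 0, 1, 0, 0, 0, 0, 1, 0, 0, 0, 0, 1, 0, 0, 0.08, 0, 1, 0, 0, 0.08, 0, 1, 0, 0, 0.08, 0, 1, 0, 0, 0, 0, 1],
)

```text
time_s: 17.27
tcp_pos: [0.6287, -0.2594, 0.1004]
tool_rot: [0.69, 0.724, 0.0, 0.001]
contact_force: [1.6, -0.8, 5.4]
opening: 0.0001
grasp_force: 2.5
```

Request:
carry_out(
  increments=[0, 0, 0.08, 0, 1, 0, 0, 0.08, 0, 1, 0, 0, 0.04, 0, 1, 0, 0, 0, 0, 1],
)

```text
time_s: 17.77
tcp_pos: [0.6288, -0.2594, 0.0912]
tool_rot: [0.69, 0.724, 0.0, 0.001]
contact_force: [-1.4, -0.6, 9.5]
opening: -0.0
grasp_force: 4.5
```

Nearly at the stop; a bit more until the force jumps, then release.

Request:
carry_out(
  increments=[0, 0, 0.03, 0, 1, 0, 0, 0.02, 0, 1, 0, 0, 0, 0, 1, 0, 0, 0, 0, 1],
)

```text
time_s: 18.27
tcp_pos: [0.629, -0.2594, 0.0909]
tool_rot: [0.69, 0.724, 0.0, 0.001]
contact_force: [-6.8, 1.2, 24.9]
opening: 0.0003
grasp_force: 12.4
```

The position has stalled and the force has jumped to 25 N, so the plunger is bottomed. Now retreat.

Request:
carry_out(
  increments=[0, 0, -0.1, 0, 1, 0, 0, -0.3, 0, 1, 0, 0, -0.8, 0, 1, 0, 0, -1, 0, 1, 0, 0, -1, 0, 1, 0, 0, -0.5, 0, 1, -0.8, 0, 0, 0, 1, -0.8, 0, 0, 0, 1, 0, 0, 0, 0, 1, 0, 0, 0, 0, 1],
)

```text
time_s: 19.52
tcp_pos: [0.6314, -0.3378, 0.2717]
tool_rot: [0.69, 0.724, 0.0, -0.001]
contact_force: [-0.7, 0.5, -0.5]
opening: -0.0001
grasp_force: 0.0
```

```bash
python3 p.py; python3 r.py
python3 - <<'E'
import cv2; a=cv2.imread('pics/p_top.png'); cv2.imwrite('pics/fin.png',cv2.resize(a,(768,576)))
E
```

```text
wrist 1460 ((0.624697208404541, -0.2586449086666107), 0.024467624723911285) [0.0856 0.0882 0.0894]
top 191 ((0.6266469955444336, -0.25964581966400146), 0.021795613691210747) [0.0849 0.088  0.0902]
[ 0.711  0.685 -0.484  1.286  0.315  1.246  0.27 ] 92.86910403999735 [ 0.63192295 -0.33701335  0.27209268] 0.017
top or 149 [ 0.4457 -0.0081] [0.0596 0.0155] 10.8
top bl 150 [0.5503 0.116 ] [0.0165 0.0593] 83.5
top slope stage(levfr) [-0.0026 -0.0007] table [0.0019 0.0007] rel [-0.0045 -0.0014] knob cw: orange -0.064 blue 0.020 1942
scene or 99 [ 0.4447 -0.002 ] [0.0639 0.0164] 10.9
scene bl 121 [0.5486 0.119 ] [0.0189 0.0603] 83.8
scene slope stage(levfr) [0.0107 0.0031] table [0.0022 0.0014] rel [0.0086 0.0017] knob cw: orange 0.122 blue -0.024 1125
```

View pics/fin.png

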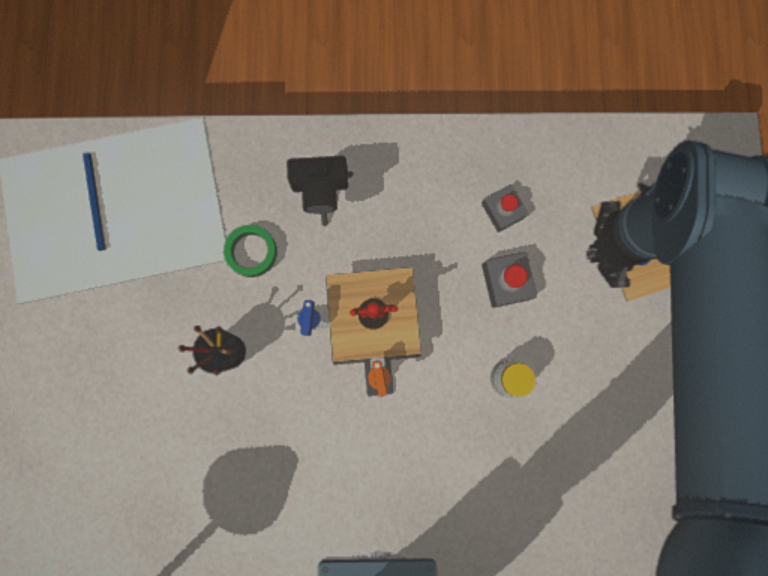

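The stage at (373,315) is level. The plunger at (515,277) is back up at about 89 mm. The pot, jar, tape and camera stand where they were, and the arm is clear. I'm handing the job in.

```bash
python3 -c "
from rig import ctrl
print(ctrl.job_done())"
```

```text
the job is handed in; nothing more can be done
None
```

The job is handed in: the stage is level to within about 0.005 rad (one camera's last pitch reading was 0.009), then the plunger was pushed fully down and sprang back, with the pot, jar, tape and camera left where they stood.

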